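# Load the tube cassette into the rotator and prove its latches

### The arm

A 6-joint arm with a two-finger parallel gripper is mounted at the origin on the work surface. World frame = base frame: x ahead of the robot, y to its left, z up, the work surface at z = 0. Lengths are in m, angles in degrees, forces in N, time in s.
With the tool pointing down it reaches from about 0.4 to 0.825 m from the base axis. Payload 7 kg.
Tool frame: the origin (TCP) lies between the finger pads; the fingertips stand 17 mm ahead of it and the grasp point (between the pads) lies 2 mm behind it; x points along the fingers, y is the direction in which the jaws open and shut, and the axes are right-handed (so a half turn about x gives the same grasp; the last joint's range is limited). The gripper opens to 88 mm and grips with 3 to 60 N. Pads are 19 mm wide; open, the fingers measure 130 mm over their backs; the gripper's body (78 mm by 193 mm) begins 47 mm behind the grasp point.
Start: joints at [-54.425, 20.546, 0.682, 0, -70.136, -16.507], TCP at [0.22, -0.638, 0.244] pointing down, gripper open.
Joint ranges: [-176.03, 176.03], [-82.01, 121.73], [-58.28, 71.71], [-173.87, 95.51], [-174.79, -0.11], [-173.66, 173.66]. Speed limits (degrees/s): [136.94, 136.94, 172.46, 180, 180, 180].

### API

Orientations are given as [roll, pitch, yaw] about the fixed x, y, z axes, in that order (R = Rz(yaw) Ry(pitch) Rx(roll)).
In Python, from plant import r gives the robot as it stands.
- The arm moves only by the shell command python3 -m jog 'ROWS' [FORCE]. ROWS is a JSON object of lists of equal length, an entry for each row: "fingers": the opening, from 0 (shut) to 1 (fully open); "dp": the shift along the tool's x, y, z in mm, a list of three; "twist": the turn about the tool's x in degrees. In form: {"fingers": [fingers, ...], "dp": [[dx, dy, dz], ...], "twist": [twist, ...]}. A call has exactly 5 rows; each row is the pose to reach, as a shift and turn from the pose measured when the call began, along the tool's axes at that moment; what a row does not reach only later rows make up. A row lasts 1/10 s, in which the tool goes at most 50 mm and 8.59 degrees, less where a joint would pass 70% of its speed; a pose out of reach is approached as far as the arm can. A call with a gripper value outside its range is refused whole. The fingers move at their own pace and stop on an object; FORCE is the grip in N (left out, the last holds). Time passes only in rows, so rows that repeat a pose let the fingers close, or fill a call up. It gives the time, the measured TCP pose, the force and the opening at its end, in the units of the state.
- r.get_state(): the state, without advancing time (a new reading comes with each control period).
- r.capture(name): name is "side" or "top"; returns a dict with "frame" (420x560x3 uint8, red, green, blue), "intrinsics" (3x3 intrinsics, pixels), "pose" (4x4, takes a point from camera to world coordinates). Camera axes: x right, y down, z forward; pixel columns grow to the right and rows downward; lengths in m; the calibration is good to about 2 mm. A picture is of the moment at which its call begins. There is no depth.
- r.close_job(): hands the job in, once; it reports no verdict.
The state is a dict: "time_s": time; "joints": joint angles; "qd": joint speeds; "joint_torque": joint torques, N m; "tcp_pos": TCP position; "eef_rot": TCP orientation; "contact_force": force on the tool from outside, world axes, zero at the start; "moment": the same for the moment, N m; "gripper_width": finger opening in m.
Only numpy, scipy, OpenCV 4.12 (cv2) and the standard library are available. Lean on these libraries where they do the work, as an engineer would, in place of code of your own. Each camera call takes 0.05 s, during which the arm holds its last target. There are 200 camera calls.

### The job

Load the tube cassette into the rotator: set its axle down into the two open slotted cheeks and press until both ends sit fully home at the bottom of their slots with both spring latches sprung shut above them. Then tug it up against the latches with a firm but measured 10 to 20 N to prove that both hold, set it back fully home and upright, and let go. Keep the cassette upright throughout, never force it, and leave the glassware around it alone.

Things in the scene. Friction and masses are not known exactly. Their poses are not given: they have to be found in the camera images.
- cassette: Loose open-topped white box, 46 mm wide (x), 110 long (y), 40 high, about 0.36 kg, steel floor, two capped glass tubes inside; a steel axle of 10 mm diameter sticks out of both ends, 196 mm over the tips. Origin: centre of its underside, z up. It hangs upright on its axle. Goes in either way round. Grip it across the 46 mm, at mid-length.
- axle_end_a (a point): Point on the axle's centre line, 80 mm along the cassette's +y, 34 mm above its underside (6 mm below its rim). A 20 mm collar on the axle has its outer face at y = 65 mm. The end wall, y = 45 to 55 mm, is a firm place to press from above.
- axle_end_b (a point): The same at the other end, 80 mm along the cassette's -y.
- rotator: Fixed tube rotator: grey base 150 x 300 mm, 12 mm thick; two upright aluminium cheeks, 8 mm thick, centred at y = +72 and -72 mm, 107 mm high, each with a vertical slot open at the top; white drive housing 100 mm high at y = +125 to +187 mm. Origin: underside of the base midway between the cheeks; z up, x across the slots, y along the axle to be.
- seat_plain (a point): Where the axle's centre line must end: y = -80 mm of the rotator, x = 0, 64 mm above the bench. Slot: 13 mm wide, flat floor at 59 mm, straight sides to 95 mm, flared to 22 mm wide at 107 mm. Seated, the collars have 3 mm of play to each cheek's inner face.
- seat_drive (a point): The same at y = +80 mm, on the side of the drive housing.
- latch_plain (a joint): Spring latch outside the cheek at y = -72 mm: steel bar 14.5 x 4 mm, hinged at x = -9.5 mm, level across the slot when shut (0). Its height is set differently each time, alike at both ends and not reported: 84 to 94 mm above the bench. The axle swings it down (to 1.45 rad) with 3 to 7 N, then it snaps shut. From below it is a dead stop after 13 to 23 mm of rise; over 15 N on it strains it.
- latch_drive (a joint): The same latch on the cheek at y = +72 mm, nearly twice as stiff: some 5 to 12 N. So the cassette may go in cocked, with one end home and the other still held up by its latch.
- tube_rack: Bystander: white rack 60 x 100 mm with six standing capped tubes, 94 mm high. Origin at its underside.
- medium_bottle: Bystander: clear glass bottle with metal cap, 70 mm in diameter, 130 mm high. Origin at its underside.
- beaker: Bystander: glass beaker 72 mm in diameter, 85 mm high. Origin at its underside.
- dishes: Bystander: stack of three clear dishes 92 mm in diameter, 44 mm high. Origin at its underside.

How it is judged:
By the outcome, as a careful person would: the job done as asked, in the order asked, and still so for the second after the job is handed in, with the robot touching nothing.
It also fails if it takes over 64 s, if anything falls off the work surface, if the arm or the gripper's body presses on something with over 40 N, if the wrist force passes 120 N, or if a joint passes its speed limit or range.

## Working session

There is one attempt and no reset: what is moved stays moved. The work goes in short steps, Python scripts to look and compute and a shell command to move; the robot and the scene stay as the last step left them, time stands still between calls to the robot, and variables do not carry over. Pictures are saved under pics/ and viewed, on a budget of 10 in all, crops included, one or two more only if the job needs it, and the job is handed in when it is done.

```bash
mkdir -p pics; ls
python3 - <<'E'
from plant import r
import cv2,numpy as np
print(r.get_state())
for n in("side","top"):
    c=r.capture(n); cv2.imwrite(f"pics/{n}0.png",c["frame"][:,:,::-1]); print(n,c["intrinsics"],c["pose"])
E
```

```text
pics
{'time_s': 0.0, 'joints': array([-5.44231412e+01,  2.05910462e+01,  6.35378219e-01, -2.24826526e-02,
       -7.01353583e+01, -1.65064792e+01]), 'qd': array([-0.03237131,  0.07987459,  0.00654139, -0.08127803,  0.02987562,
       -0.03967536]), 'joint_torque': array([-3.16729136e-03, -5.82723498e+01,  2.93035322e+01,  6.99691236e+00,
        6.65183121e-03, -1.39541976e-04]), 'tcp_pos': array([ 0.22038311, -0.6375313 ,  0.24263181]), 'eef_rot': array([ 93.43637327,  89.9065515 , 112.49909647]), 'contact_force': array([0.52902192, 0.37148773, 0.37642009]), 'moment': array([ 0.01591845, -0.01701612, -0.02036691]), 'gripper_width': 0.0878018463530212}
side [[525.29160078   0.         274.03917457]
 [  0.         525.29160078 203.58822097]
 [  0.           0.           1.        ]] [[-0.86388137 -0.3340408   0.37699565  0.03115999]
 [-0.50365286  0.56314252 -0.65513686  0.96244957]
 [ 0.00654017 -0.75583546 -0.65472893  0.98616706]
 [ 0.          0.          0.          1.        ]]
top [[407.84172925   0.         275.66640703]
 [  0.         407.84172925 217.59468477]
 [  0.           0.           1.        ]] [[-0.01080827 -0.99559409  0.09314287  0.49046963]
 [-0.99957768  0.00824456 -0.02786546  0.04698442]
 [ 0.02697477 -0.09340471 -0.99526274  1.09191714]
 [ 0.          0.          0.          1.        ]]
```

View pics/side0.png

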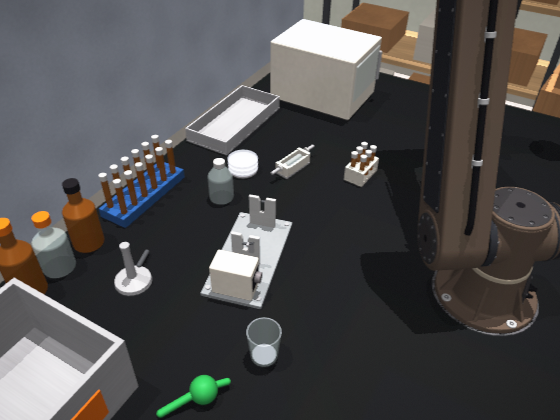

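View pics/top0.png

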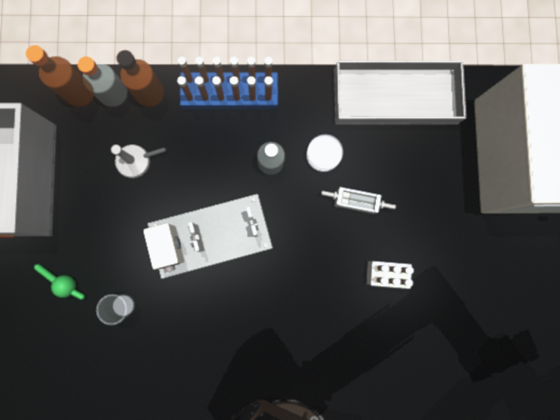

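The side view shows the cassette at about (293,162) with axle tips near (274,173) and (313,149), and the rotator at about (250,255). In the top view the cassette is at (358,200), its tips at (323,193) and (395,206), the cheeks at (196,237) and (251,223), and the drive housing at (160,245). Next come enlarged crops with masks.

```bash
cat > h.py <<'E'
import numpy as np,cv2
from plant import r
def cap(n): return r.capture(n)
def ray(c,uv):
    P=np.array(c["pose"]);K=np.array(c["intrinsics"])
    d=P[:3,:3]@np.linalg.solve(K,np.array([uv[0],uv[1],1.]))
    return P[:3,3],d/np.linalg.norm(d)
def onz(c,uv,z):
    o,d=ray(c,uv);return o+d*(z-o[2])/d[2]
def tri(c1,u1,c2,u2):
    (o1,d1),(o2,d2)=ray(c1,u1),ray(c2,u2)
    s=np.linalg.lstsq(np.c_[d1,-d2],o2-o1,rcond=None)[0]
    a,b=o1+s[0]*d1,o2+s[1]*d2
    return (a+b)/2,np.linalg.norm(a-b)
def proj(c,p):
    P=np.linalg.inv(np.array(c["pose"]));q=np.array(c["intrinsics"])@(P[:3,:3]@p+P[:3,3]);return q[:2]/q[2]
def crop(c,x0,y0,w,h,s):
    return cv2.resize(c["frame"][y0:y0+h,x0:x0+w,::-1],None,fx=s,fy=s,interpolation=cv2.INTER_CUBIC)
E
python3 - <<'E'
from h import *
s,t=cap("side"),cap("top")
def ends(c,box,thr):
    x0,y0,w,h=box
    g=cv2.cvtColor(c["frame"],cv2.COLOR_RGB2GRAY)[y0:y0+h,x0:x0+w]
    n,l,st,ce=cv2.connectedComponentsWithStats((g>thr).astype(np.uint8))
    k=1+np.argmax(st[1:,4]);p=np.argwhere(l==k)[:,::-1].astype(np.float32)+[x0,y0]
    m=p.mean(0);rect=cv2.minAreaRect(p.astype(np.float32))
    v=np.linalg.eigh(np.cov((p-m).T))[1][:,1];q=(p-m)@v
    return p[q<q.min()+2].mean(0),p[q>q.max()-2].mean(0),rect
es,et=ends(s,(262,138,60,48),70),ends(t,(312,180,92,40),70)
print(es,et)
for a,b in((es[0],et[0]),(es[1],et[0]),(es[0],et[1]),(es[1],et[1])): print(tri(s,a,t,b))
print(ends(t,(135,185,145,100),70)[2])
x=np.zeros((600,800,3),np.uint8)
x[:270,:405]=crop(t,140,190,135,90,3);x[:270,405:]=crop(t,310,170,131,90,3)[:, :395]
x[270:,:400]=crop(s,200,190,100,82,4)[:330];x[270:,400:]=crop(s,250,130,100,82,4)[:330,:400]
cv2.imwrite("pics/m1.png",x)
E
```

```text
(array([312.71428571, 145.        ]), array([271.5, 172.5]), ((293.84613037109375, 161.2692413330078), (20.246559143066406, 51.587120056152344), 56.3099365234375)) (array([394.77777778, 206.33333333]), array([321.81818182, 191.90909091]), ((358.23974609375, 199.8383026123047), (76.48420715332031, 20.58665657043457), 11.003539085388184))
(array([ 0.61615003, -0.29636549,  0.03580369]), np.float64(0.0006793233146935762))
(array([ 0.68853496, -0.29852685, -0.09526305]), np.float64(0.13816447008586855))
(array([ 0.5844807 , -0.1034305 ,  0.17209076]), np.float64(0.10645537872646448))
(array([ 0.65534796, -0.10455179,  0.03720511]), np.float64(0.0010301941604517423))
((206.3884735107422, 236.2576904296875), (58.762882232666016, 122.52498626708984), 74.74488067626953)Traceback (most recent call last):
  File "<stdin>", line 16, in <module>
ValueError: could not broadcast input array from shape (270,393,3) into shape (270,395,3)
```

Run:
```python
from h import *
s,t=cap("side"),cap("top")
x=np.zeros((600,800,3),np.uint8)
x[:300,:450]=crop(t,140,188,90,60,5);x[300:600,:450]=crop(t,190,195,90,60,5)
x[:560,450:800]=crop(s,225,185,50,80,7)
cv2.imwrite("pics/m2.png",x)
# base corners from quad of grey base
for c,box in((t,(135,185,145,100)),(s,(195,200,105,110))):
    x0,y0,w,h=box;g=cv2.cvtColor(c["frame"],cv2.COLOR_RGB2GRAY)[y0:y0+h,x0:x0+w]
    n,l,st,ce=cv2.connectedComponentsWithStats((g>70).astype(np.uint8));k=1+np.argmax(st[1:,4])
    p=np.argwhere(l==k)[:,::-1].astype(np.float32)+np.float32([x0,y0])
    hu=cv2.convexHull(p);ap=cv2.approxPolyDP(hu,4,True)[:,0]
    for u in ap: print(u,onz(c,u,.012).round(4))
```

```text
[272. 248.] [0.511  0.0273 0.012 ]
[160. 278.] [0.436  0.3198 0.012 ]
[152. 269.] [0.4596 0.3409 0.012 ]
[143. 229.] [0.5643 0.3662 0.012 ]
[151. 221.] [0.5852 0.3456 0.012 ]
[257. 193.] [0.658  0.0659 0.012 ]
[275. 200.] [ 0.5976 -0.0272  0.012 ]
[292. 223.] [0.5095 0.0324 0.012 ]
[261. 307.] [0.4344 0.3179 0.012 ]
[201. 295.] [0.5744 0.3596 0.012 ]
[209. 266.] [0.6118 0.2751 0.012 ]
[249. 200.] [0.6614 0.0106 0.012 ]
```

View pics/m2.png

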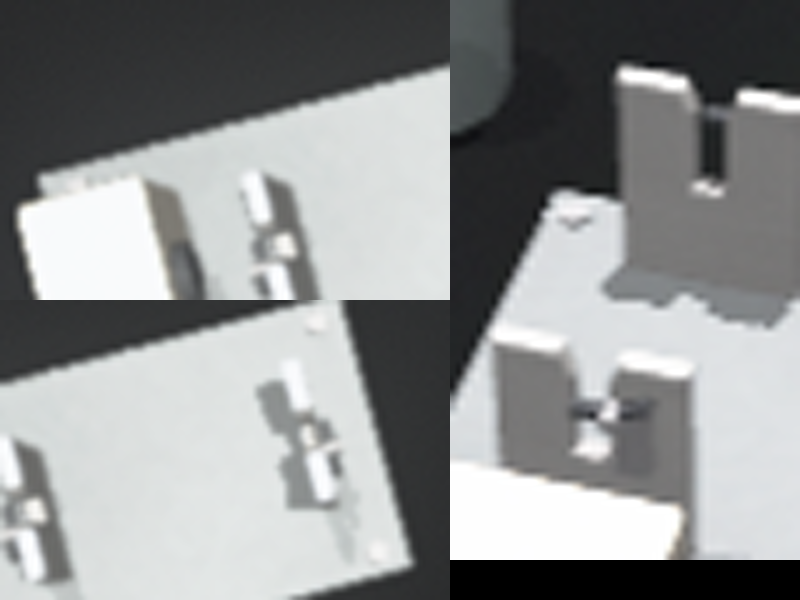

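The enlarged view shows the bright top faces of both cheeks, each in two pieces, with the slots between them. The latch bars are visible across the slots. In top-view pixels the drive cheek runs from about (188,222) to (199,252) and the plain cheek from (247,207) to (258,236).

Run:
```python
from h import *
s,t=cap("side"),cap("top")
for nm,c,box in(("Tdrive",t,(185,218,20,40)),("Tplain",t,(243,203,20,38)),("Splain",s,(245,190,34,25)),("Sdrive",s,(229,229,36,14))):
    x0,y0,w,h=box;g=cv2.cvtColor(c["frame"],cv2.COLOR_RGB2GRAY)[y0:y0+h,x0:x0+w]
    for thr in (225,):
        n,l,st,ce=cv2.connectedComponentsWithStats((g>thr).astype(np.uint8))
        print(nm,thr)
        for k in range(1,n):
            if st[k,4]<5: continue
            p=(np.argwhere(l==k)[:,::-1]+[x0,y0]).astype(np.float32)
            print(st[k,4],(st[k,:4]+[x0,y0,0,0]),ce[k]+[x0,y0],onz(c,ce[k]+[x0,y0],.107).round(4),np.round(cv2.minAreaRect(p),1) if 0 else "")
```

```text
Tdrive 225
33 [188 222   6  10] [190.6969697  226.39393939] [0.5631 0.2243 0.107 ] 
10 [195 235   4   4] [196.5 236.6] [0.5383 0.2102 0.107 ] 
29 [193 241   5  10] [195.51724138 245.34482759] [0.5174 0.2124 0.107 ] 
Tplain 225
63 [244 204  13  13] [248.93650794 210.22222222] [0.6011 0.0841 0.107 ] 
5 [257 208   3   3] [258.4 208.8] [0.6044 0.0611 0.107 ] 
9 [257 216   3   4] [258.11111111 217.66666667] [0.5828 0.062  0.107 ] 
74 [243 222  12  19] [245.67567568 233.97297297] [0.5436 0.0922 0.107 ] 
32 [252 225   5  10] [253.84375 229.71875] [0.5537 0.0725 0.107 ] 
Splain 225
14 [250 195   8   3] [253.35714286 195.85714286] [0.5991 0.0836 0.107 ] 
14 [267 198   8   3] [270.5 199. ] [0.5544 0.0718 0.107 ] 
Sdrive 225
30 [231 231  11   4] [235.83333333 232.56666667] [0.5628 0.2214 0.107 ] 
30 [248 235  12   4] [253.9 236.3] [0.5187 0.2101 0.107 ]
```

```bash
cat >> h.py <<'E'
from scipy.spatial.transform import Rotation as Ro
def rel(p,jaw):
    """shift (mm, tool axes) and twist (deg) to TCP p with the jaw axis at world yaw 'jaw' (mod 180)"""
    S=r.get_state();R=Ro.from_euler('xyz',S["eef_rot"],degrees=True).as_matrix()
    y=R[:,1];cur=np.degrees(np.arctan2(y[1],y[0]));d=(jaw-cur+90)%180-90
    print("t",round(S["time_s"],2),"tcp",S["tcp_pos"].round(4),"jaw",round(cur,1),"F",S["contact_force"].round(1),"M",S["moment"].round(2),"w",round(S["gripper_width"]*1e3,1),"j6",S["joints"][5].round(0),"toolx",R[:,0].round(3))
    print("dp",(R.T@(np.array(p)-S["tcp_pos"])*1e3).round(1),"twist",round(-d,1))
E
python3 - <<'E'
from h import *
rel((.6357,-.2005,.244),-11.6)
rel((.6357,-.2005,.032),-11.6)
E
```

```text
t 0.4 tcp [ 0.2205 -0.6379  0.2434] jaw 109.1 F [0.4 0.3 0.3] M [-0.01 -0.03 -0.03] w 87.6 j6 -17.0 toolx [-0.  0. -1.]
dp [-5.000e-01  2.778e+02  5.353e+02] twist -59.3
t 0.4 tcp [ 0.2205 -0.6379  0.2434] jaw 109.1 F [0.4 0.3 0.3] M [-0.01 -0.03 -0.03] w 87.6 j6 -17.0 toolx [-0.  0. -1.]
dp [211.5 277.7 535.3] twist -59.3
```

```bash
python3 -m jog '{"fingers":[1,1,1,1,1],"dp":[[0,23,44],[0,46,89],[0,69,133],[0,92,177],[0,115,222]],"twist":[-8,-16,-24,-32,-40]}' 40
python3 - <<'E'
from h import *
rel((.6357,-.2005,.244),-11.6)
E
```

```text
time_s: 0.9
tcp_pos: [0.3934, -0.4555, 0.2437]
eef_rot: [-75.3, 90.0, -15.9]
contact_force: [0.2, -0.2, -0.2]
gripper_width: 0.0876
t 0.9 tcp [ 0.3934 -0.4555  0.2437] jaw 149.4 F [ 0.2 -0.2 -0.2] M [-0.08 -0.06 -0.  ] w 87.6 j6 -0.0 toolx [ 0. -0. -1.]
dp [-2.000e-01 -7.870e+01  3.429e+02] twist -19.0
```

```bash
python3 -m jog '{"fingers":[1,1,1,1,1],"dp":[[20,-11,48],[40,-22,96],[60,-33,144],[80,-44,192],[80,-55,240]],"twist":[-5,-10,-15,-19,-19]}'
python3 - <<'E'
from h import *
rel((.6357,-.2005,.12),-11.6)
E
```

```text
time_s: 1.4
tcp_pos: [0.5541, -0.2842, 0.1627]
eef_rot: [81.0, 89.8, 159.5]
contact_force: [0.7, -1.3, 0.4]
gripper_width: 0.0874
t 1.4 tcp [ 0.5541 -0.2842  0.1627] jaw 168.5 F [ 0.7 -1.3  0.4] M [-0.08 -0.03  0.02] w 87.4 j6 -2.0 toolx [-0.003  0.001 -1.   ]
dp [ 42.6 -63.4  98.3] twist 0.1
```

```bash
python3 -m jog '{"fingers":[1,1,1,1,1],"dp":[[14,-21,33],[28,-42,66],[42,-63,98],[42,-63,98],[42,-63,98]],"twist":[0,0,0,0,0]}'
python3 - <<'E'
from h import *
rel((.6357,-.2005,.034),-11.6)
s,t=cap("side"),cap("top")
x=np.zeros((600,800,3),np.uint8)
x[:,:400]=crop(t,310,150,100,150,4);x[:560,400:]=crop(s,240,90,100,140,4)
cv2.imwrite("pics/m3.png",x)
E
```

```text
time_s: 1.9
tcp_pos: [0.6355, -0.1998, 0.1197]
eef_rot: [88.3, 89.8, 166.9]
contact_force: [-0.1, 0.3, -0.0]
gripper_width: 0.0876
t 1.9 tcp [ 0.6355 -0.1998  0.1197] jaw 168.6 F [-0.1  0.3 -0. ] M [0.02 0.07 0.02] w 87.6 j6 -11.0 toolx [-0.004  0.001 -1.   ]
dp [85.7 -0.7 -0.7] twist 0.2
```

View pics/m3.png

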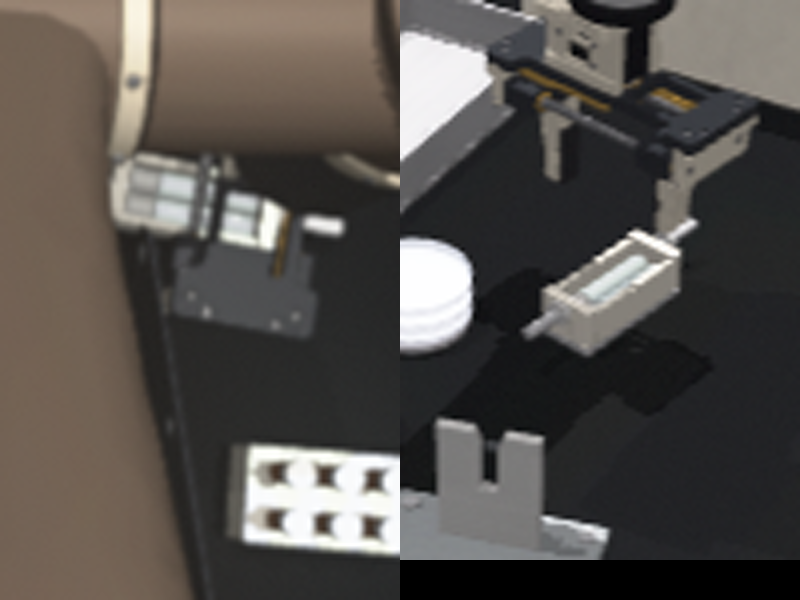

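The gripper hovers over the cassette with its long side along the jaws and its fingers straddling the box at mid-length. It is well clear of the rack. I go down and grip.

```bash
python3 -m jog '{"fingers":[1,1,1,1,1],"dp":[[25,-1,-1],[50,-1,-1],[72,-1,-1],[88,-1,-1],[93,-1,-1]],"twist":[0,0,0,0,0]}' 
python3 -m jog '{"fingers":[0.4,0.4,0.4,0.4,0.4],"dp":[[0,0,0],[0,0,0],[0,0,0],[0,0,0],[0,0,0]],"twist":[0,0,0,0,0]}' 40
python3 -m jog '{"fingers":[0.4,0.4,0.4,0.4,0.4],"dp":[[0,0,0],[0,0,0],[0,0,0],[0,0,0],[0,0,0]],"twist":[0,0,0,0,0]}' 40
```

```text
time_s: 2.5
tcp_pos: [0.634, -0.2032, 0.0267]
eef_rot: [87.5, 89.7, 165.8]
contact_force: [-0.5, 0.1, 0.3]
gripper_width: 0.0877
time_s: 3.0
tcp_pos: [0.6344, -0.2032, 0.0274]
eef_rot: [84.4, 89.8, 162.8]
contact_force: [-0.4, 0.8, -0.1]
gripper_width: 0.0532
time_s: 3.5
tcp_pos: [0.6345, -0.2031, 0.0276]
eef_rot: [83.4, 89.8, 161.8]
contact_force: [-1.4, 1.7, 3.1]
gripper_width: 0.0458
```

```bash
python3 -m jog '{"fingers":[0.4,0.4,0.4,0.4,0.4],"dp":[[-15,0,0],[-45,0,0],[-80,0,0],[-120,0,0],[-150,0,0]],"twist":[0,0,0,0,0]}' 40
python3 -m jog '{"fingers":[0.4,0.4,0.4,0.4,0.4],"dp":[[0,0,0],[0,0,0],[0,0,0],[0,0,0],[0,0,0]],"twist":[0,0,0,0,0]}'
python3 - <<'E'
from h import *
rel((.5583,.1475,.19),14.4)
s,t=cap("side"),cap("top")
cv2.imwrite("pics/m4.png",np.hstack([crop(t,260,100,140,200,2.5)[:450,:350],crop(s,220,50,180,180,2.5)[:450]]))
E
```

```text
time_s: 4.0
tcp_pos: [0.635, -0.2035, 0.1807]
eef_rot: [78.4, 89.9, 156.8]
contact_force: [1.4, -0.2, -3.8]
gripper_width: 0.0458
time_s: 4.5
tcp_pos: [0.6344, -0.2034, 0.1791]
eef_rot: [89.6, 89.7, 168.0]
contact_force: [0.0, -0.8, -3.6]
gripper_width: 0.0456
t 4.5 tcp [ 0.6344 -0.2034  0.1791] jaw 168.4 F [ 0.  -0.8 -3.6] M [-0.02  0.05  0.02] w 45.6 j6 -11.0 toolx [-0.004  0.001 -1.   ]
dp [-10.2 145.1 328.4] twist -26.0
```

View pics/m4.png

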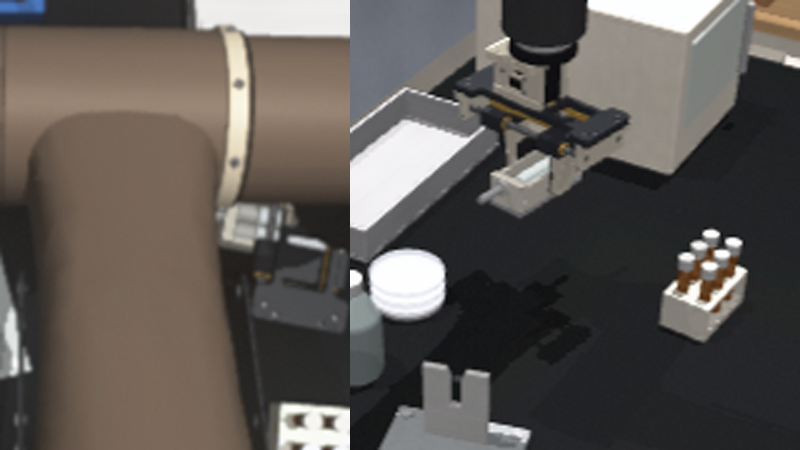

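The lifted cassette hangs level in the jaws, and the force reads −3.6 N, matching its weight. I carry it to above the rotator at z≈0.19.

```bash
python3 -m jog '{"fingers":[0.4,0.4,0.4,0.4,0.4],"dp":[[-2,15,33],[-4,30,66],[-7,45,99],[-9,60,135],[-11,73,165]],"twist":[-5,-10,-15,-20,-26]}'
python3 - <<'E'
from h import *
rel((.559,.1448,.19),14.4)
E
```

```text
time_s: 5.1
tcp_pos: [0.5959, -0.0255, 0.1908]
eef_rot: [61.5, 89.8, 166.1]
contact_force: [0.3, -0.2, -3.5]
gripper_width: 0.0459
t 5.1 tcp [ 0.5959 -0.0255  0.1908] jaw -165.4 F [ 0.3 -0.2 -3.5] M [ 0.06 -0.01 -0.05] w 45.9 j6 -2.0 toolx [-0.004  0.001 -1.   ]
dp [  1.1  -7.3 174.1] twist 0.2
```

```bash
python3 -m jog '{"fingers":[0.4,0.4,0.4,0.4,0.4],"dp":[[0,-2,40],[0,-4,80],[1,-6,125],[1,-7,160],[1,-7,174]],"twist":[0,0,0,0,0]}' 
python3 -m jog '{"fingers":[0.4,0.4,0.4,0.4,0.4],"dp":[[0,0,0],[0,0,0],[0,0,0],[0,0,0],[0,0,0]],"twist":[0,0,0,0,0]}'
python3 - <<'E'
from h import *
rel((.559,.1448,.15),14.4)
s,t=cap("side"),cap("top")
d=np.array([-.2487,.9686]);d2=np.array([.9686,.2487])
S=r.get_state()["tcp_pos"]
for e in(-.098,.098):
    p=np.r_[S[:2]+d*(e+.0028),S[2]+.0065]; print(e,proj(s,p),proj(t,p))
x=np.zeros((600,800,3),np.uint8)
x[:,:400]=crop(t,150,160,134,200,3)[:600,:400];x[:600,400:]=crop(s,190,110,100,150,4)
cv2.imwrite("pics/m5.png",x)
E
```

```text
time_s: 5.6
tcp_pos: [0.5581, 0.1475, 0.19]
eef_rot: [55.7, 89.8, 160.5]
contact_force: [-0.6, 0.7, -3.3]
gripper_width: 0.046
time_s: 6.1
tcp_pos: [0.5583, 0.1466, 0.19]
eef_rot: [57.6, 89.8, 162.3]
contact_force: [0.4, -0.2, -3.8]
gripper_width: 0.0457
t 6.1 tcp [0.5583 0.1466 0.19  ] jaw -165.3 F [ 0.4 -0.2 -3.8] M [-0.04  0.12  0.01] w 45.7 j6 -19.0 toolx [-0.003  0.001 -1.   ]
dp [40.  -0.3 -2. ] twist 0.3
-0.098 [264.56858196 164.41975285] [260.78412482 214.24067873]
0.098 [239.53197126 214.6665977 ] [173.86299048 237.17002385]
```

View pics/m5.png

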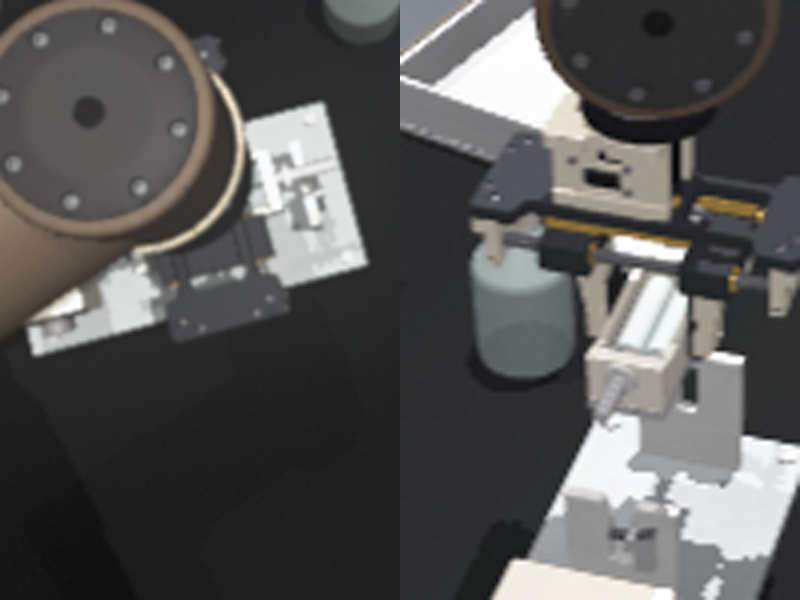

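The drive-side axle tip shows at crop (603,420) against a predicted (598,419). The plain-side tip shows at (333,165) against (332,163). The pose therefore agrees to within about 2 mm, so I lower to just above the cheeks and check again.

```bash
python3 -m jog '{"fingers":[0.4,0.4,0.4,0.4,0.4],"dp":[[20,0,-1],[40,0,-2],[60,0,-2],[75,0,-2],[78,0,-2]],"twist":[0,0,0,0,0]}' 
python3 -m jog '{"fingers":[0.4,0.4,0.4,0.4,0.4],"dp":[[0,0,0],[0,0,0],[0,0,0],[0,0,0],[0,0,0]],"twist":[0,0,0,0,0]}'
python3 - <<'E'
from h import *
rel((.559,.1448,.108),14.4)
s,t=cap("side"),cap("top")
x=np.zeros((600,800,3),np.uint8)
x[:300,:400]=crop(t,230,190,50,38,8)[:300,:400];x[:600,400:]=crop(s,222,180,50,75,8)
cv2.imwrite("pics/m6.png",x)
E
```

```text
time_s: 6.7
tcp_pos: [0.5575, 0.1442, 0.1101]
eef_rot: [78.9, 89.6, -176.5]
contact_force: [-0.3, -0.5, -3.5]
gripper_width: 0.0457
time_s: 7.2
tcp_pos: [0.5578, 0.1443, 0.1107]
eef_rot: [74.2, 89.7, 178.9]
contact_force: [-0.2, 0.6, -3.8]
gripper_width: 0.0459
t 7.2 tcp [0.5578 0.1443 0.1107] jaw -165.3 F [-0.2  0.6 -3.8] M [ 0.09  0.11 -0.03] w 45.9 j6 -19.0 toolx [-0.005  0.    -1.   ]
dp [ 2.7 -1.3  0.2] twist 0.3
```

View pics/m6.png

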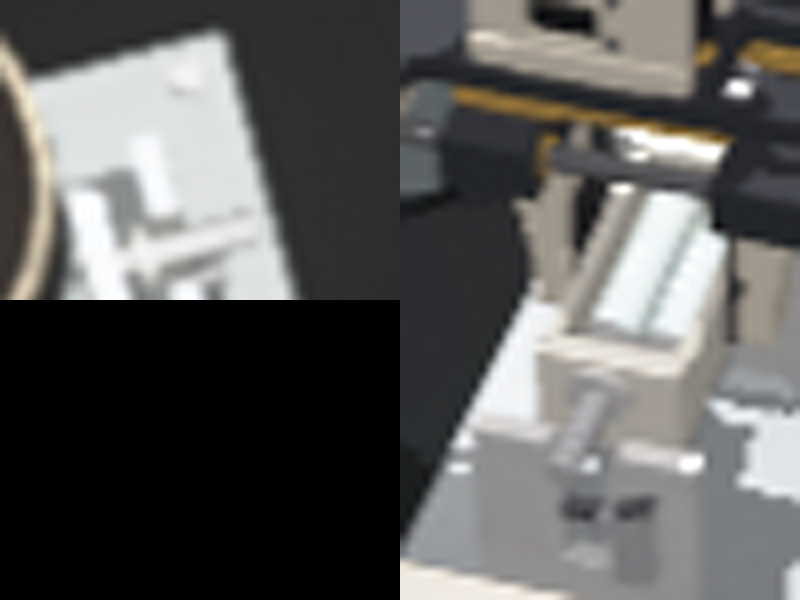

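The top and side crops both show the axle over the slot mouths: on the drive side it is centred between the cheek-top pieces at about (585,430). I lower gently into the flare and watch the force.

```bash
python3 -m jog '{"fingers":[0.4,0.4,0.4,0.4,0.4],"dp":[[4,-0.5,0],[8,-0.5,0],[12,-0.5,0],[14,-0.5,0],[14,-0.5,0]],"twist":[0,0,0,0,0]}' 
python3 -c "from h import *;rel((.5583,.1448,.0576),14.4)"
```

```text
time_s: 7.8
tcp_pos: [0.5578, 0.1442, 0.0959]
eef_rot: [80.7, 89.6, -174.7]
contact_force: [0.1, 0.4, -3.5]
gripper_width: 0.0455
t 7.8 tcp [0.5578 0.1442 0.0959] jaw -165.3 F [ 0.1  0.4 -3.5] M [-0.05  0.12  0.  ] w 45.5 j6 -19.0 toolx [-0.007 -0.001 -1.   ]
dp [38.3 -0.9  0.4] twist 0.3
```

```bash
python3 -m jog '{"fingers":[0.4,0.4,0.4,0.4,0.4],"dp":[[2,0,0],[4,0,0],[6,0,0],[8,0,0],[8,0,0]],"twist":[0,0,0,0,0]}' 
python3 -c "from h import *;rel((.5583,.1448,.0576),14.4)"
```

```text
time_s: 8.3
tcp_pos: [0.5577, 0.1442, 0.0877]
eef_rot: [81.2, 89.6, -174.2]
contact_force: [-0.1, -0.9, -3.6]
gripper_width: 0.0459
t 8.3 tcp [0.5577 0.1442 0.0877] jaw -165.3 F [-0.1 -0.9 -3.6] M [-0.01  0.06 -0.07] w 45.9 j6 -19.0 toolx [-0.007 -0.001 -1.   ]
dp [30.1 -0.9  0.4] twist 0.3
```

```bash
python3 -m jog '{"fingers":[0.4,0.4,0.4,0.4,0.4],"dp":[[1.5,0,0],[3,0,0],[4.5,0,0],[6,0,0],[6,0,0]],"twist":[0,0,0,0,0]}' 
python3 -c "from h import *;rel((.5583,.1448,.0576),14.4)"
python3 -m jog '{"fingers":[0.4,0.4,0.4,0.4,0.4],"dp":[[1,0,0],[2,0,0],[3,0,0],[4,0,0],[4,0,0]],"twist":[0,0,0,0,0]}' 
python3 -c "from h import *;rel((.5583,.1448,.0576),14.4)"
```

```text
time_s: 8.8
tcp_pos: [0.5589, 0.1446, 0.0833]
eef_rot: [73.6, 89.8, 178.3]
contact_force: [-2.6, -1.3, 8.4]
gripper_width: 0.0459
t 8.8 tcp [0.5589 0.1446 0.0833] jaw -165.3 F [-2.6 -1.3  8.4] M [-0.1   0.8   0.11] w 45.9 j6 -19.0 toolx [-0.004  0.    -1.   ]
dp [25.7  0.4  0.3] twist 0.3
time_s: 9.3
tcp_pos: [0.5602, 0.1451, 0.081]
eef_rot: [23.8, 89.9, 128.5]
contact_force: [-1.1, -0.8, 8.6]
gripper_width: 0.0458
t 9.3 tcp [0.5602 0.1451 0.081 ] jaw -165.2 F [-1.1 -0.8  8.6] M [-0.02  0.63 -0.07] w 45.8 j6 -19.0 toolx [-0.001  0.001 -1.   ]
dp [23.4  1.9  0.2] twist 0.4
```

```bash
python3 -m jog '{"fingers":[0.4,0.4,0.4,0.4,0.4],"dp":[[2,0,0],[4,0,0],[6,0,0],[8,0,0],[8,0,0]],"twist":[0,0,0,0,0]}' 
python3 -c "from h import *;rel((.5583,.1448,.0576),14.4)"
python3 -m jog '{"fingers":[0.4,0.4,0.4,0.4,0.4],"dp":[[2,0,0],[4,0,0],[6,0,0],[8,0,0],[8,0,0]],"twist":[0,0,0,0,0]}' 
python3 -c "from h import *;rel((.5583,.1448,.0576),14.4)"
```

```text
time_s: 9.8
tcp_pos: [0.5604, 0.1449, 0.0748]
eef_rot: [-27.2, 89.9, 77.6]
contact_force: [-6.1, -2.3, 13.2]
gripper_width: 0.0455
t 9.8 tcp [0.5604 0.1449 0.0748] jaw -165.2 F [-6.1 -2.3 13.2] M [-0.37  2.33 -0.16] w 45.5 j6 -19.0 toolx [ 0.     0.001 -1.   ]
dp [17.2  2.1  0.4] twist 0.4
time_s: 10.3
tcp_pos: [0.5605, 0.1448, 0.0682]
eef_rot: [-51.5, 89.9, 53.3]
contact_force: [-5.1, -1.9, 8.1]
gripper_width: 0.0455
t 10.3 tcp [0.5605 0.1448 0.0682] jaw -165.2 F [-5.1 -1.9  8.1] M [-0.43  1.63 -0.21] w 45.5 j6 -19.0 toolx [ 0.001  0.002 -1.   ]
dp [10.6  2.2  0.5] twist 0.4
```

```bash
python3 -m jog '{"fingers":[0.4,0.4,0.4,0.4,0.4],"dp":[[2,1,0],[4,1,0],[6,1.5,0],[8,1.5,0],[8,1.5,0]],"twist":[0,0,0,0,0]}' 
python3 -c "from h import *;rel((.5583,.1448,.0576),14.4)"
python3 -m jog '{"fingers":[0.4,0.4,0.4,0.4,0.4],"dp":[[1,0,0],[2,0,0],[4,0,0],[5,0,0],[5,0,0]],"twist":[0,0,0,0,0]}' 
python3 -c "from h import *;rel((.5583,.1448,.0576),14.4)"
```

```text
time_s: 10.8
tcp_pos: [0.5586, 0.1442, 0.0594]
eef_rot: [-19.6, 89.9, 85.2]
contact_force: [-0.1, -0.2, -3.8]
gripper_width: 0.0459
t 10.8 tcp [0.5586 0.1442 0.0594] jaw -165.2 F [-0.1 -0.2 -3.8] M [-0.01  0.18  0.01] w 45.9 j6 -19.0 toolx [ 0.     0.001 -1.   ]
dp [1.8 0.1 0.7] twist 0.4
time_s: 11.3
tcp_pos: [0.5585, 0.1441, 0.0571]
eef_rot: [-56.4, 89.9, 48.4]
contact_force: [-11.9, -1.1, 23.5]
gripper_width: 0.0459
t 11.3 tcp [0.5585 0.1441 0.0571] jaw -165.2 F [-11.9  -1.1  23.5] M [-0.34  4.13 -0.12] w 45.9 j6 -19.0 toolx [ 0.001  0.001 -1.   ]
dp [-0.5  0.1  0.7] twist 0.4
```

The force dropped to bare weight at z=0.0594, then the axle met the floor at 0.0571, as expected. I unload and look.

```bash
python3 -m jog '{"fingers":[0.4,0.4,0.4,0.4,0.4],"dp":[[-0.3,0.5,0],[-0.3,0.5,0],[-0.3,0.5,0],[-0.3,0.5,0],[-0.3,0.5,0]],"twist":[0,0,0,0,0]}'
python3 - <<'E'
from h import *
rel((.5583,.1448,.0576),14.4)
s,t=cap("side"),cap("top")
x=np.zeros((600,800,3),np.uint8)
x[:300,:400]=crop(t,230,190,50,38,8)[:300,:400];x[:600,400:]=crop(s,222,190,50,75,8)
x[300:,:400]=crop(s,245,180,50,38,8)[:300]
cv2.imwrite("pics/m7.png",x)
E
```

```text
time_s: 11.8
tcp_pos: [0.5583, 0.1442, 0.0574]
eef_rot: [-60.7, 89.9, 44.2]
contact_force: [-1.7, 1.4, 2.5]
gripper_width: 0.0456
t 11.8 tcp [0.5583 0.1442 0.0574] jaw -165.2 F [-1.7  1.4  2.5] M [0.24 0.69 0.01] w 45.6 j6 -19.0 toolx [ 0.001  0.001 -1.   ]
dp [-0.2 -0.2  0.6] twist 0.4
```

View pics/m7.png

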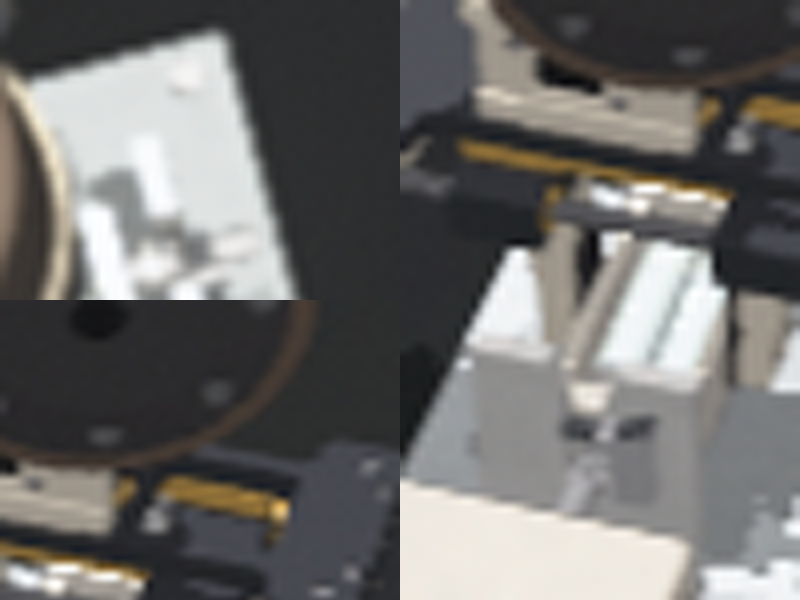

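On the drive side the latch bar lies across the slot at (605,430) with the axle below it at (585,480). On the plain side a dark bar crosses the axle at about (190,240). Both look shut, so I start the tug.

```bash
python3 -m jog '{"fingers":[0.4,0.4,0.4,0.4,0.4],"dp":[[-2,0,0],[-4,0,0],[-6,0,0],[-8,0,0],[-8,0,0]],"twist":[0,0,0,0,0]}' 
python3 -c "from h import *;rel((.5583,.1448,.0576),14.4)"
python3 -m jog '{"fingers":[0.4,0.4,0.4,0.4,0.4],"dp":[[-1,0,0],[-2,0,0],[-3,0,0],[-3.5,0,0],[-3.5,0,0]],"twist":[0,0,0,0,0]}' 
python3 -c "from h import *;rel((.5583,.1448,.0576),14.4)"
```

```text
time_s: 12.4
tcp_pos: [0.5584, 0.1442, 0.0657]
eef_rot: [-64.2, 89.9, 40.7]
contact_force: [-0.9, -0.2, -3.5]
gripper_width: 0.0457
t 12.4 tcp [0.5584 0.1442 0.0657] jaw -165.2 F [-0.9 -0.2 -3.5] M [-0.06  0.07  0.07] w 45.7 j6 -19.0 toolx [ 0.001  0.001 -1.   ]
dp [ 8.1 -0.1  0.6] twist 0.4
time_s: 12.9
tcp_pos: [0.5584, 0.1442, 0.0693]
eef_rot: [-65.0, 89.9, 39.8]
contact_force: [0.3, 0.7, -3.5]
gripper_width: 0.0456
t 12.9 tcp [0.5584 0.1442 0.0693] jaw -165.2 F [ 0.3  0.7 -3.5] M [ 0.05  0.07 -0.02] w 45.6 j6 -19.0 toolx [ 0.002  0.001 -1.   ]
dp [11.7 -0.   0.6] twist 0.4
```

Rise is 12 mm so far with no contact, so I continue in 1 mm steps.

```bash
for i in 1 2; do python3 -m jog '{"fingers":[0.4,0.4,0.4,0.4,0.4],"dp":[[-0.4,0,0],[-0.8,0,0],[-1.2,0,0],[-1.5,0,0],[-1.5,0,0]],"twist":[0,0,0,0,0]}' >/dev/null
python3 -c "from h import *;rel((.5583,.1448,.0576),14.4)"; done
```

```text
t 13.4 tcp [0.5584 0.1442 0.0708] jaw -165.2 F [ 0.2 -1.  -3.9] M [-0.    0.15 -0.03] w 45.6 j6 -19.0 toolx [ 0.002  0.001 -1.   ]
dp [13.2 -0.   0.6] twist 0.4
t 13.9 tcp [0.5585 0.1442 0.0724] jaw -165.2 F [-0.3  0.8 -3.5] M [-0.02  0.09  0.01] w 45.7 j6 -19.0 toolx [ 0.002  0.001 -1.   ]
dp [14.8  0.   0.6] twist 0.4
```

```bash
python3 -m jog '{"fingers":[0.4,0.4,0.4,0.4,0.4],"dp":[[-0.3,0,0],[-0.6,0,0],[-1,0,0],[-1,0,0],[-1,0,0]],"twist":[0,0,0,0,0]}' >/dev/null
python3 -c "from h import *;rel((.5583,.1448,.0576),14.4)"
```

```text
t 14.4 tcp [0.5585 0.1442 0.0734] jaw -165.2 F [ 0.8  0.2 -3.1] M [0.02 0.17 0.02] w 45.5 j6 -19.0 toolx [ 0.002  0.001 -1.   ]
dp [15.8  0.   0.6] twist 0.4
```

```bash
python3 -m jog '{"fingers":[0.4,0.4,0.4,0.4,0.4],"dp":[[-0.3,0,0],[-0.6,0,0],[-1,0,0],[-1,0,0],[-1,0,0]],"twist":[0,0,0,0,0]}' >/dev/null
python3 -c "from h import *;rel((.5583,.1448,.0576),14.4)"
```

```text
t 14.9 tcp [0.5583 0.1442 0.0739] jaw -165.2 F [  2.7   0.6 -12.3] M [ 0.08 -0.94 -0.02] w 45.6 j6 -19.0 toolx [ 0.001  0.001 -1.   ]
dp [16.3 -0.1  0.6] twist 0.4
```

Contact is at a 16.3 mm rise with about 9 N on the latches. Mx is near zero, so the load is balanced on both. I go up to about 13 N.

```bash
python3 -m jog '{"fingers":[0.4,0.4,0.4,0.4,0.4],"dp":[[-0.6,0,0],[-0.7,0,0],[-0.8,0,0],[-0.8,0,0],[-0.8,0,0]],"twist":[0,0,0,0,0]}' >/dev/null
python3 -c "from h import *;rel((.5583,.1448,.0576),14.4)"
```

```text
t 15.4 tcp [0.5583 0.1442 0.074 ] jaw -165.2 F [  5.6   0.4 -18.4] M [ 0.21 -1.79 -0.04] w 45.9 j6 -19.0 toolx [ 0.001  0.001 -1.   ]
dp [16.4 -0.1  0.5] twist 0.4
```

```bash
python3 -m jog '{"fingers":[0.4,0.4,0.4,0.4,0.4],"dp":[[-0.7,0,0],[-0.7,0,0],[-0.7,0,0],[-0.7,0,0],[-0.7,0,0]],"twist":[0,0,0,0,0]}' >/dev/null
python3 -c "from h import *;rel((.5583,.1448,.0576),14.4)"
python3 -m jog '{"fingers":[0.4,0.4,0.4,0.4,0.4],"dp":[[3,0,0],[6,0,0],[9,0,0],[12,0,0],[13,0,0]],"twist":[0,0,0,0,0]}'
python3 -c "from h import *;rel((.5583,.1448,.0576),14.4)"
```

```text
t 15.9 tcp [0.5583 0.1442 0.074 ] jaw -165.2 F [  7.6  -0.2 -18.6] M [ 0.13 -1.88  0.03] w 46.0 j6 -19.0 toolx [ 0.001  0.001 -1.   ]
dp [16.4 -0.2  0.6] twist 0.4
time_s: 16.4
tcp_pos: [0.5581, 0.1441, 0.0609]
eef_rot: [-33.0, 89.9, 71.8]
contact_force: [-0.3, -0.8, -4.5]
gripper_width: 0.0459
t 16.4 tcp [0.5581 0.1441 0.0609] jaw -165.2 F [-0.3 -0.8 -4.5] M [-0.03  0.13  0.03] w 45.9 j6 -19.0 toolx [ 0.     0.001 -1.   ]
dp [ 3.3 -0.3  0.6] twist 0.4
```

```bash
python3 -m jog '{"fingers":[0.4,0.4,0.4,0.4,0.4],"dp":[[1,0,0],[2,0,0],[3,0,0],[4,0,0],[4.4,0,0]],"twist":[0,0,0,0,0]}'
python3 -c "from h import *;rel((.5583,.1448,.0576),14.4)"
python3 -m jog '{"fingers":[0.4,0.4,0.4,0.4,0.4],"dp":[[0.3,0,0],[0.3,0,0],[0.3,0,0],[0.3,0,0],[0,0,0]],"twist":[0,0,0,0,0]}'
python3 -c "from h import *;rel((.5583,.1448,.0576),14.4)"
```

```text
time_s: 16.9
tcp_pos: [0.5583, 0.1442, 0.0573]
eef_rot: [-52.5, 89.9, 52.3]
contact_force: [-4.4, -0.5, 7.4]
gripper_width: 0.0455
t 16.9 tcp [0.5583 0.1442 0.0573] jaw -165.2 F [-4.4 -0.5  7.4] M [-0.14  1.7  -0.04] w 45.5 j6 -19.0 toolx [ 0.001  0.001 -1.   ]
dp [-0.3 -0.2  0.6] twist 0.4
time_s: 17.4
tcp_pos: [0.5583, 0.1442, 0.0574]
eef_rot: [-54.7, 89.9, 50.1]
contact_force: [-2.0, -0.2, 1.7]
gripper_width: 0.0457
t 17.4 tcp [0.5583 0.1442 0.0574] jaw -165.2 F [-2.  -0.2  1.7] M [-0.11  0.95  0.03] w 45.7 j6 -19.0 toolx [ 0.001  0.001 -1.   ]
dp [-0.2 -0.2  0.6] twist 0.4
```

```bash
python3 -m jog '{"fingers":[0.6,0.7,0.8,0.9,0.9],"dp":[[0,0,0],[0,0,0],[0,0,0],[0,0,0],[0,0,0]],"twist":[0,0,0,0,0]}' 
python3 -m jog '{"fingers":[0.9,0.9,0.9,0.9,0.9],"dp":[[0,0,0],[-5,0,0],[-15,0,0],[-25,0,0],[-40,0,0]],"twist":[0,0,0,0,0]}' 
python3 -m jog '{"fingers":[0.9,0.9,0.9,0.9,0.9],"dp":[[-30,0,0],[-70,0,0],[-110,0,0],[-140,0,0],[-150,0,0]],"twist":[0,0,0,0,0]}' 
python3 -c "from h import *;rel((.55,-.15,.25),14.4)"
```

```text
time_s: 17.9
tcp_pos: [0.5584, 0.1442, 0.0574]
eef_rot: [-56.9, 89.9, 47.9]
contact_force: [0.2, -0.1, -0.2]
gripper_width: 0.0768
time_s: 18.4
tcp_pos: [0.5582, 0.1441, 0.0982]
eef_rot: [-52.3, 89.9, 52.5]
contact_force: [-0.5, -1.1, 0.2]
gripper_width: 0.0787
time_s: 18.9
tcp_pos: [0.5595, 0.1444, 0.2535]
eef_rot: [-75.6, 89.5, 29.3]
contact_force: [0.3, 0.3, 0.6]
gripper_width: 0.0786
t 18.9 tcp [0.5595 0.1444 0.2535] jaw -165.2 F [0.3 0.3 0.6] M [0.06 0.09 0.03] w 78.6 j6 -19.0 toolx [ 0.007  0.004 -1.   ]
dp [   2.3   84.5 -282.2] twist 0.4
```

Now I move the arm aside and check.

```bash
python3 -m jog '{"fingers":[0.9,0.9,0.9,0.9,0.9],"dp":[[0,13,-45],[0,26,-90],[0,39,-135],[0,52,-175],[0,60,-200]],"twist":[0,0,0,0,0]}' 
python3 -m jog '{"fingers":[0.9,0.9,0.9,0.9,0.9],"dp":[[0,5,-45],[0,10,-75],[0,10,-75],[0,10,-75],[0,10,-75]],"twist":[0,0,0,0,0]}'
python3 - <<'E'
from h import *
s,t=cap("side"),cap("top")
d=np.array([-.2487,.9686])
for e in(-.098,.098):
    p=np.r_[np.array([.5583,.1475])+d*e,.064]; print(proj(s,p),proj(t,p))
x=np.zeros((600,800,3),np.uint8)
x[:,:400]=crop(s,222,190,50,75,8);x[:300,400:]=crop(t,230,195,50,38,8)[:300];x[300:,400:]=crop(t,170,215,50,38,8)[:300]
cv2.imwrite("pics/m8.png",x)
E
```

```text
time_s: 19.4
tcp_pos: [0.5518, -0.0667, 0.2531]
eef_rot: [-75.7, 89.5, 29.0]
contact_force: [0.6, -0.4, -0.6]
gripper_width: 0.0788
time_s: 19.9
tcp_pos: [0.561, -0.1413, 0.253]
eef_rot: [-74.4, 89.5, 30.3]
contact_force: [-0.1, 0.5, 0.8]
gripper_width: 0.0788
[265.00453476 203.73413214] [262.09851245 219.279732  ]
[241.76702352 254.90545292] [186.42405587 239.29408425]
```

View pics/m8.png

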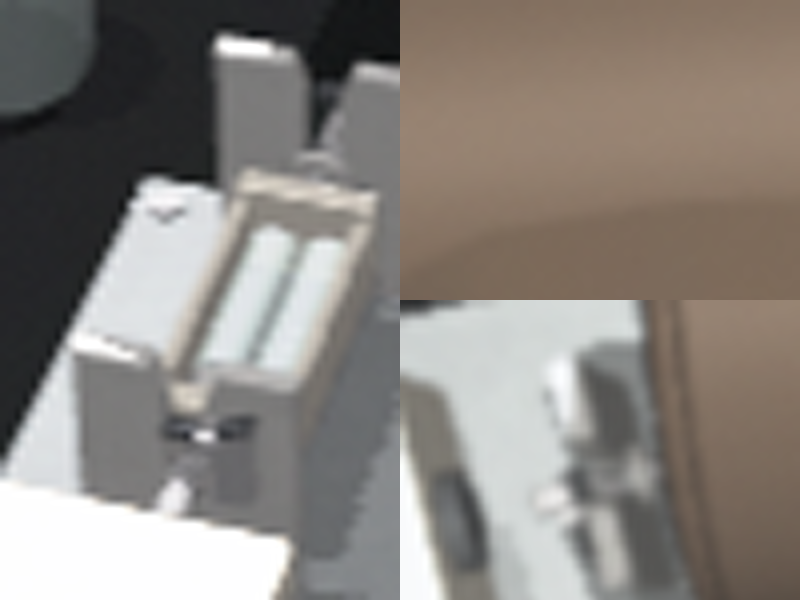

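The side view shows the cassette upright between the cheeks. The drive latch bar lies across the slot at (205,430) and the plain one at (325,95), the same pixels as when they were shut at the start. The arm hides the top view, so I clear it for one last look.

```bash
python3 -m jog '{"fingers":[0.9,0.9,0.9,0.9,0.9],"dp":[[0,10,-40],[0,20,-80],[0,30,-120],[0,40,-160],[0,50,-200]],"twist":[0,0,0,0,0]}'
python3 - <<'E'
from h import *
s,t=cap("side"),cap("top")
x=np.zeros((600,800,3),np.uint8)
x[:,:400]=crop(s,240,185,40,60,10);x[:400,400:]=crop(t,168,195,100,75,4)[:400,:400]
cv2.imwrite("pics/m9.png",x)
def tipz(b): pass
E
```

```text
time_s: 20.5
tcp_pos: [0.5644, -0.3475, 0.2525]
eef_rot: [-77.1, 89.5, 27.9]
contact_force: [0.5, -0.6, 0.3]
gripper_width: 0.0787Traceback (most recent call last):
  File "<stdin>", line 4, in <module>
ValueError: could not broadcast input array from shape (300,400,3) into shape (400,400,3)
```

Run:
```python
from h import *
s,t=cap("side"),cap("top")
x=np.zeros((600,800,3),np.uint8)
x[:,:300]=crop(s,240,185,30,60,10);x[:375,300:]=crop(t,168,195,100,75,5)
cv2.imwrite("pics/m9.png",x)
```

```text
(no output)
```

View pics/m9.png

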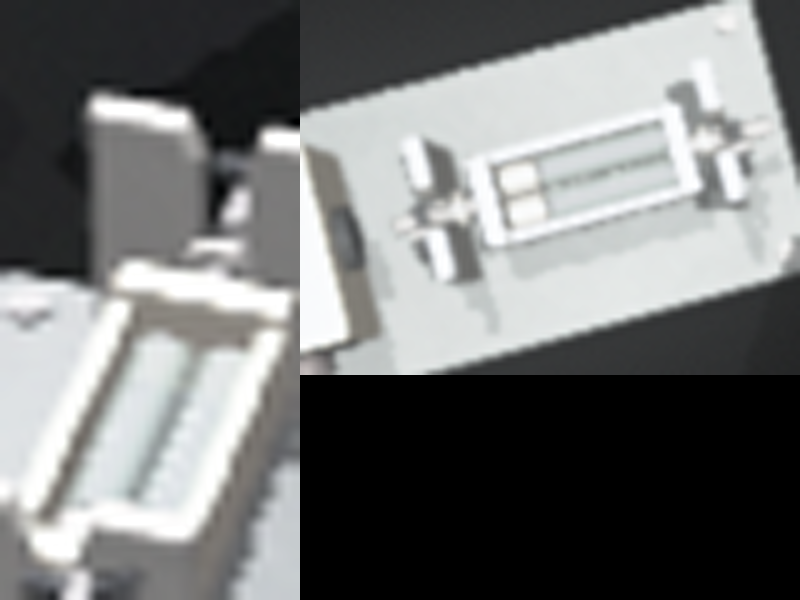

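In the top view the axle tips are at about (261.6,221) and (188.4,240), within 2 px of where a seated axle should appear. A latch bar covers the axle outside each cheek, and the arm is clear. I hand the job in.

```bash
python3 -c "
from plant import r
print(r.close_job(), r.get_state()['time_s'])"
```

```text
the job is handed in; nothing more can be done
the job is handed in; nothing more can be done
```

The cassette is loaded in the rotator with both axle ends home and both latches shut, and I handed the job in after about 21 s of robot time.

- **Insertion:** Both latches gave way together at about 17 N in total. The wrist force then fell to bare weight before the axle met the slot floors. It touched down at TCP z = 57.1 to 57.4 mm, against 57.6 mm expected.
- **Tug:** The latches stopped the cassette after a 16.4 mm rise. I held about 15 N on them, net of the cassette's weight, for about 1 s with nothing giving way. The small moment suggests the load was shared by both ends.
- **Release:** I set it back on the slot floors, unloaded it to a few newtons, opened the fingers and cleared the arm. The force reads zero.
- **Final views:** The cassette is upright, and both latch bars are at the same pixels as when shut at the start. The axle tips are within about 2 px (5 mm) of where a seated axle should appear in the top view.

**Disagreements and limits:**
- In the side view the drive tip was about 4 px off, partly hidden by the housing.
- The two views put the axle 2 to 3 mm too high on the bench, and they differed by about 2.6 mm at the drive cheek. The calibration is good to about 2 mm.
- The first press reached about 27 N downward and 12 N sideways for a moment, so I eased it off straight away.
- Latch closure was seen only at a few pixels per bar; the tug is the stronger evidence.

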